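# Clamp the charcoal block in the cam clamp

### The arm

A 7-joint arm with a two-finger parallel gripper is mounted at the origin on a cart in front of the work surface, level with it; the furniture and walls round the work are solid. World frame = base frame: x ahead of the robot, y to its left, z up, the work surface at z = 0. Lengths are in m, angles in rad, forces in N, time in s.
With the tool pointing down it reaches from about 0.425 to 0.875 m from the base axis. Payload 4.7 kg.
Tool frame: the origin (TCP) lies at the very end of the fingers, on their centre line; the grasp point (between the pads) lies 19 mm behind it; z points along the fingers, y is the line along which they close (so a half turn about z gives the same grasp; the last joint's range is limited). The gripper opens to 87 mm and grips with 3 to 60 N. Pads are 19 mm wide; open, the fingers measure 117 mm over their backs; the gripper's body (75 mm by 190 mm) begins 51 mm behind the grasp point.
Start: joints at [-1.135, 0.321, -0.07, 1.45, 0.023, 1.371, -0.057], TCP at [0.266, 0.593, 0.223] pointing down, gripper open.
Joint ranges: [-2.86, 2.86], [-0.3, 2.09], [-1.38, 1.24], [0.06, 2.45], [-1.56, 4.7], [0.09, 2.05], [-2.69, 2.69]. Speed limits (rad/s): [2.57, 2.57, 3.14, 3.14, 3.14, 3.14, 3.14].

### API

Orientations are given as a rotation vector (axis times angle).
In Python, from bench import ctrl, vision gives the robot as it stands.
- The arm moves only by the tool jog_arm, never from a script. Its argument "increments" is a list of rows, each an object of numbers: "tx", "ty", "tz": the shift along the tool's x, y, z in mm; "wx", "wy", "wz": the turn, a rotation vector about the tool's x, y, z in rad; "gripper": the opening, from 0 (shut) to 1 (fully open). In form: [{"tx": .., "ty": .., "tz": .., "wx": .., "wy": .., "wz": .., "gripper": ..}, ...]. A call has exactly 5 rows; each row is the pose to reach, as a shift and turn from the pose commanded when the call began, along the tool's axes at that moment; what a row does not reach only later rows make up. A row lasts 1/12 s, in which the tool goes at most 41.7 mm and 7.16 degrees, less where a joint would pass 70% of its speed; a pose out of reach is approached as far as the arm can. A call with a gripper value outside its range is refused whole. The fingers move at their own pace and stop on an object; "grip_force" is the grip in N (left out, the last holds). Time passes only in rows, so rows that repeat a pose let the fingers close, or fill a call up. It gives the time, the measured TCP pose, the force, the opening and the grip force at its end, in the units of the state.
- ctrl.get_state(): the state, without advancing time (a new reading comes with each control period).
- vision.get_image(name): name is "side" or "top" or "wrist"; returns a dict with "color" (384x512x3 uint8, blue, green, red), "fx", "fy", "cx", "cy" (pixels), "extrinsics" (4x4, takes a point from world to camera coordinates). Camera axes: x right, y down, z forward; pixel columns grow to the right and rows downward; lengths in m; the calibration is good to about 2 mm. A picture is of the moment at which its call begins. There is no depth.
- ctrl.close_job(): hands the job in; it is judged then, once.
Trained networks look in the newest picture that a camera, given by its name, has taken for a name from the list of things; names that differ only in an ending like _2 or _b are one class to them, and where a whole thing is asked for, a point or a joint stands for the part that bears it (a point fixed in the world has none). Each returns a list of dicts, best first, with "conf" (0 to 1); they miss things now and then, are a little off and sometimes report something else, mostly with a low value. They report only what shows in the picture. A call takes as long as a camera call.
- vision.spot_in(camera, thing): "bbox" ([left, top, right, bottom] in pixels, round what is visible of it).
The state is a dict: "time": time; "joint_positions": joint angles; "qd": joint speeds; "joint_torque": joint torques, N m; "position": TCP position; "tool_rot": TCP orientation; "ft_force": force on the tool from outside, world axes, zero at the start; "torque": the same for the moment, N m; "grip_width": opening from 0.0 (shut) to 1.0 (fully open); "grip_force": force on a finger pad.
Only numpy, scipy, OpenCV 4.12 (cv2) and the standard library are available. Lean on these libraries where they do the work, as an engineer would, in place of code of your own. Each camera call takes 0.05 s, during which the arm holds its last target. There are 200 camera calls.

### The job

Clamp the charcoal soldering block in the bench's cam clamp: take the crank by its upright wooden handle and turn it counterclockwise as seen from above, until the follower's roller rests at about the middle of the cam's raised flat dwell, which is when the crank arm points straight away from the roller and the block. Then let go of the handle; the block must be left lying in the clamp, pressed home against the fence.

Things in the scene. Friction and masses are not known exactly. Their poses are not given: they have to be found in the camera images.
- camshaft (a joint): Angle (rad) of the upright camshaft with cam and crank; grows counterclockwise from above, travel 0 to 4.0, starts at 0 to 0.9 (follower low). The raised flat dwell, 10 mm higher, spans 1.9 to 2.9, its ends scribed on the cam; at its middle, 2.4, the crank arm points along the clamp's +y, away from the roller. Springs turn it back from the slopes beside the dwell; handle force 3 to 12 N.
- crank_grip (a point): Centre of the crank handle: upright brown wooden sleeve, 18 mm across, 58 mm high, spinning freely on its pin (pin head tops at 119 mm); this centre is 86 mm above the worktop and circles the camshaft at 45 mm radius. The crank arm under it is 14 mm wide, top at 53 mm; the rest of the clamp is below 65 mm. Not the low black knob on the fence, which is fixed.
- cam_clamp: Cam clamp, fixed: grey base plate 110 x 230 x 14 mm. Origin: centre of its underside; z up, +y lengthwise toward cam and crank, -y toward the fence. Camshaft axis (upright) at x = 0, y = +62 mm; from it along -y: 16 mm steel roller, follower bar, guide, sprung 90 mm jaw; fence's inner face at y = -103 mm, top 44 mm above the worktop (its knob 62 mm).
- block_center (a point): Centre of the black, worn charcoal block, 63 mm (between the jaws) x 101 x 36 mm, 0.15 kg, loose on the base plate between jaw and fence, at the start 4 to 6 mm short of the fence. Pressed home against the fence by the jaw, its centre lies at about y = -72 mm in the clamp's frame.

How it is judged:
By the outcome, as a careful person would: the job done as asked, in the order asked, and still so for the second after the job is handed in, with the robot touching nothing.
It also fails if it takes over 35 s, if anything falls off the work surface, if the arm or the gripper's body presses on something with over 40 N, if the wrist force passes 120 N, or if a joint passes its speed limit or range.

## Working session

There is one attempt and no reset: what is moved stays moved. The work goes in short steps, Python scripts to look and compute and a tool call to move; the robot and the scene stay as the last step left them, time stands still between calls to the robot, and variables do not carry over. Pictures are saved under pics/ and viewed, at most 10 in all, crops included, and the job is handed in when it is done.

Besides the shell and the picture viewer there is one more tool, called after ">>>" as name([rows], argument=value, ...), one row to a line, values as JSON. jog_arm: Moves the arm, as the interface text tells. Its arguments: {"type":"object","properties":{"increments":{"type":"array"},"grip_force":{"type":"number"}},"required":["increments"]}

```bash
ls; mkdir -p pics; python3 - <<'E'
from bench import ctrl,vision
import cv2,numpy as np
np.set_printoptions(precision=4,suppress=True)
s=ctrl.get_state();print({k:s[k] for k in('time','position','tool_rot','grip_width','ft_force')})
for n in('top','side'):
    im=vision.get_image(n);cv2.imwrite(f'pics/{n}0.png',im['color']);print(n,im['fx'],im['fy'],im['cx'],im['cy'],im['extrinsics'])
    for t in('cam_clamp','crank_grip','block_center','camshaft'):
        print(t,[(d['bbox'],round(d['conf'],2)) for d in vision.spot_in(n,t)][:2])
E
```

```text
pics
{'time': 0.0, 'position': array([0.2659, 0.5925, 0.2214]), 'tool_rot': array([-0.6575, -3.0717,  0.003 ]), 'grip_width': 0.9971312750934136, 'ft_force': array([-0.822 , -0.8028,  0.1107])}
top 393.30129100615807 393.30129100615807 257.24384874384486 190.28994201140526 [[ 0.0302 -0.9995  0.0112 -0.1611]
 [-0.9949 -0.0311 -0.0959  0.5077]
 [ 0.0962 -0.0082 -0.9953  0.9024]
 [ 0.      0.      0.      1.    ]]
cam_clamp [([199.5, 168.1, 309.0, 243.3], 0.86)]
crank_grip []
block_center [([217.4, 169.6, 247.0, 212.4], 0.89)]
camshaft [([274.2, 200.9, 296.3, 234.4], 0.58)]
side 495.84191289122776 495.84191289122776 244.8083118550437 197.70090919893406 [[-0.8113 -0.5846  0.0102  0.318 ]
 [-0.3685  0.4976 -0.7853  0.3286]
 [ 0.4539 -0.6408 -0.6191  0.5683]
 [ 0.      0.      0.      1.    ]]
cam_clamp [([178.9, 190.5, 321.2, 291.3], 0.76)]
crank_grip [([292.5, 194.5, 305.0, 225.3], 0.87)]
block_center [([190.2, 221.5, 243.4, 267.9], 0.89)]
camshaft [([262.6, 187.5, 301.4, 228.4], 0.77)]
```

```bash
python3 - <<'E'
import cv2
a=cv2.imread('pics/top0.png')[150:260,180:330];b=cv2.imread('pics/side0.png')[170:310,160:340]
cv2.imwrite('pics/top0c.png',cv2.resize(a,None,fx=5,fy=5,interpolation=2));cv2.imwrite('pics/side0c.png',cv2.resize(b,None,fx=4,fy=4,interpolation=2))
E
```

```text
(no output)
```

View pics/top0c.png

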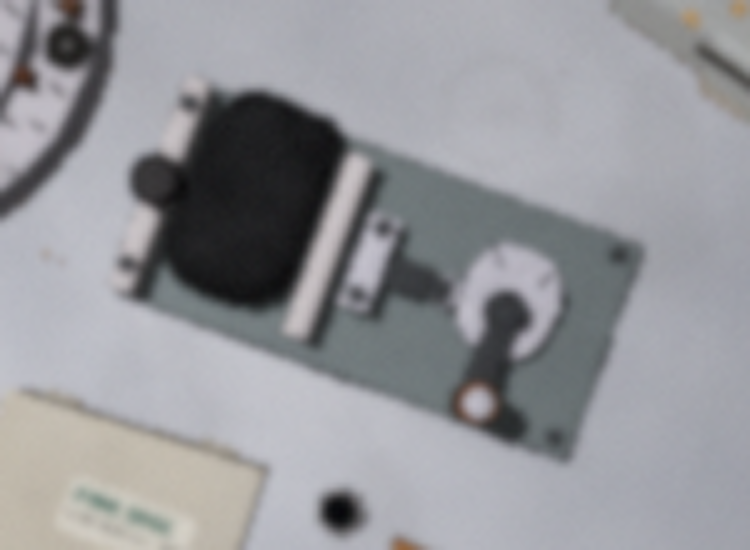

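View pics/side0c.png

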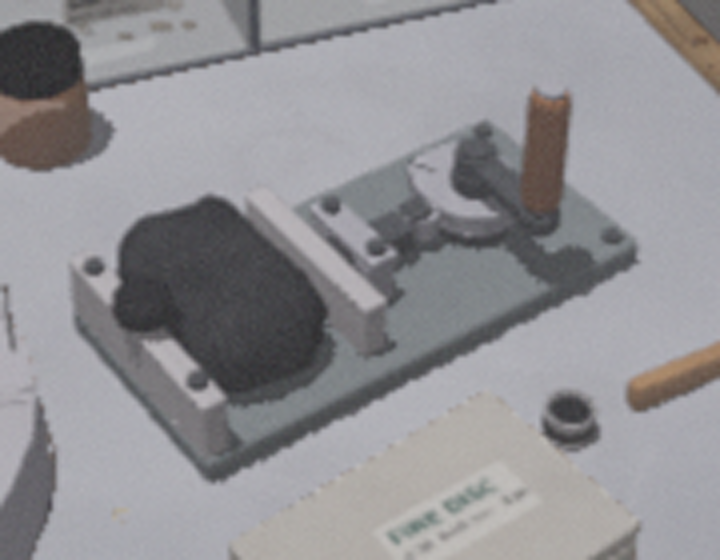

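The top crop shows the clamp's base corners (around full-image px 308,199 / 294,242 / 207,210), the hub at about (281.6,213) and the pin head at about (275.6,230.4). The side crop shows the brown handle upright at about x=298, with its top at row ~193. I'll fit the clamp pose from these.

```bash
cat > h.py <<'E'
import numpy as np
from bench import ctrl,vision
from scipy.spatial.transform import Rotation as R
def ray(im,u,v,z):
    E=np.array(im['extrinsics']);Rt=E[:3,:3];c=-Rt.T@E[:3,3]
    d=Rt.T@[(u-im['cx'])/im['fx'],(v-im['cy'])/im['fy'],1]
    return c+d*(z-c[2])/d[2]
def proj(im,p):
    E=np.array(im['extrinsics']);q=E[:3,:3]@p+E[:3,3]
    return np.array([q[0]/q[2]*im['fx']+im['cx'],q[1]/q[2]*im['fy']+im['cy']])
E
python3 - <<'E'
from h import *
from scipy.optimize import least_squares
np.set_printoptions(precision=4,suppress=True)
T=vision.get_image('top');S=vision.get_image('side')
t=lambda x,y:np.array([x/5+180,y/5+150]); s=lambda x,y:np.array([x/4+160,y/4+170])
def P(p,q): 
    c,si=np.cos(p[2]),np.sin(p[2]); return np.array([p[0]+c*q[0]-si*q[1],p[1]+si*q[0]+c*q[1],q[2]])
# +y to image right = world -y
C=[(T,t(642,245),(.055,.115,.014)),(T,t(568,461),(-.055,.115,.014)),(T,t(133,300),(-.055,-.115,.014)),
   (S,s(638,245),(-.055,.115,.014)),(S,s(215,470),(-.055,-.115,.014)),(S,s(482,122),(.055,.115,.014))]
for sg in(1,-1):
    f=lambda p:np.concatenate([proj(i,P(p,(sg*q[0],q[1],q[2])))-m for i,m,q in C])
    r=least_squares(f,[.5,-.15,-2.8 if 1 else 0]);print(sg,r.x,r.cost);print(r.fun.reshape(-1,2))
    if sg==1 or r.cost<best.cost: best=r
p=best.x
ax=P(p,(0,.062,0));print('axis',ax,'y dir',P((0,0,p[2]),(0,1,0)))
pin=ray(T,275.6,230.4,.119);print('pin top',pin)
b=vision.spot_in('side','crank_grip')[0]['bbox'];print('side',ray(S,(b[0]+b[2])/2,(b[1]+b[3])/2,.086))
d=(pin-ax)[:2];print('r',np.hypot(*d))
a=np.arctan2(d[1],d[0]);print('crank ang',a,'theta',2.4+((a-(p[2]+np.pi/2)+np.pi)%(2*np.pi)-np.pi))
st=ctrl.get_state();print(R.from_rotvec(st['tool_rot']).as_matrix(),st['position'])
E
```

```text
1 [ 0.4281 -0.1401 -2.9478] 4816.736142422551
[[ -2.6943  42.199 ]
 [  4.0755 -46.8104]
 [ -4.3238   1.0398]
 [-48.0125 -27.667 ]
 [  2.2834  -0.8136]
 [ 46.5844  19.2668]]
-1 [ 0.4802 -0.1413 -3.4511] 19.34931800556859
[[-0.2234 -0.4836]
 [-0.3844  0.1337]
 [-4.9672 -0.1912]
 [ 1.4691 -2.061 ]
 [ 0.1971 -0.9918]
 [ 1.082  -2.2227]]
axis [ 0.4613 -0.2004  0.    ] y dir [-0.3046 -0.9525  0.    ]
pin top [ 0.4199 -0.1857  0.119 ]
side [ 0.4138 -0.1748  0.086 ]
r 0.04388539249387678
crank ang 2.801538955835896 theta 0.7986501868844766
[[-0.9124  0.4094  0.0001]
 [ 0.4094  0.9124  0.0001]
 [-0.      0.0001 -1.    ]] [0.2661 0.593  0.2226]
```

```bash
cat >> h.py <<'E'
# clamp frame here: p=(x,y,yaw) ; yaw = angle of clamp +x
def P(p,q):
    c,si=np.cos(p[2]),np.sin(p[2]); return np.array([p[0]+c*q[0]-si*q[1],p[1]+si*q[0]+c*q[1],q[2]])
def grip(p,th,z=.086):
    a=np.pi/2+th-2.4; return P(p,(.045*np.cos(a),.062+.045*np.sin(a),z))
E
python3 - <<'E'
from h import *
from scipy.optimize import least_squares
np.set_printoptions(precision=4,suppress=True)
T=vision.get_image('top');S=vision.get_image('side')
t=lambda x,y:np.array([x/5+180,y/5+150]); s=lambda x,y:np.array([x/4+160,y/4+170])
C=[(T,t(642,245),(.055,.115,.014)),(T,t(568,461),(-.055,.115,.014)),
   (S,s(638,245),(-.055,.115,.014)),(S,s(215,475),(-.055,-.115,.014)),(S,s(485,120),(.055,.115,.014))]
def f(p):
    r=[proj(i,P(p,((1)*q[0],q[1],q[2])))-m for i,m,q in C]
    r+=[proj(T,grip(p,p[3],.119))-(275.6,230.4),proj(S,grip(p,p[3],.086))-s(546,152),proj(S,grip(p,p[3],.058))-s(543,208)]
    return np.concatenate(r)
best=None
for y in(-3.45,-.3,2.83,-2.8,0.3):
    C0=C
    for sg in(1,-1):
        C=[(i,m,(sg*q[0],q[1],q[2])) for i,m,q in C0]
        r=least_squares(f,[.48,-.14,y,.8])
        if best is None or r.cost<best[0]-1e-3: best=(r.cost,sg,r)
    C=C0
print(best[:2],best[2].x);print(best[2].fun.reshape(-1,2))
p=best[2].x;print('grip',grip(p,p[3]),'axis',P(p,(0,.062,0)))
for th in(p[3],1.2,1.6,2,2.4):print(th,grip(p,th))
E
```

```text
(np.float64(7.451269170528929), -1) [ 0.479  -0.1386 -3.4461  0.7838]
[[-1.3971 -0.2914]
 [-1.3508  0.4096]
 [ 1.204  -1.2191]
 [ 0.0614 -0.6974]
 [-0.2076 -0.8946]
 [-1.6398  0.8054]
 [ 0.3715 -0.4866]
 [-0.1234 -1.696 ]]
grip [ 0.4182 -0.1823  0.086 ] axis [ 0.4604 -0.1978  0.    ]
0.783804069201649 [ 0.4182 -0.1823  0.086 ]
1.2 [ 0.4155 -0.2007  0.086 ]
1.6 [ 0.4202 -0.218   0.086 ]
2 [ 0.4313 -0.2321  0.086 ]
2.4 [ 0.4469 -0.2407  0.086 ]
```

```bash
python3 - <<'E'
import cv2,numpy as np
a=cv2.imread('pics/top0.png');b=cv2.imread('pics/side0.png')
cv2.imwrite('pics/both.png',cv2.resize(np.hstack([a,b]),(800,300),interpolation=cv2.INTER_AREA))
E
```

```text
(no output)
```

View pics/both.png

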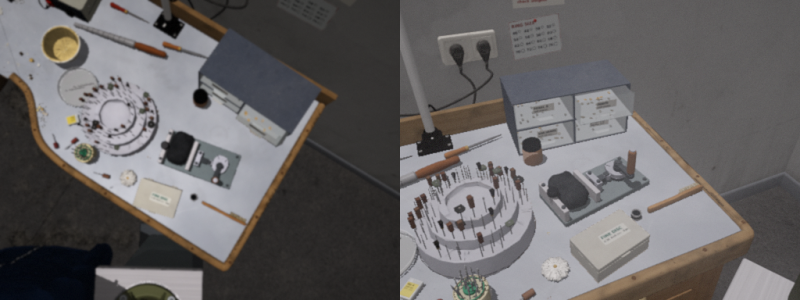

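The overview shows the clamp near the right end of the bench, with the drawer cabinet close behind it (front corner at about full top px 358,179). I'll arc around the base at z≈0.26 and keep the gripper body clear of the cabinet.

```bash
cat >> h.py <<'E'
def tooldelta(pos,rot,tgt,yaz):  # yaz: azimuth of tool y (rad), tool down
    M=rot.as_matrix(); y=np.array([np.cos(yaz),np.sin(yaz),0]);z=np.array([0,0,-1.]);x=np.cross(y,z)
    N=np.column_stack([x,y,z]); w=R.from_matrix(M.T@N).as_rotvec()
    return M.T@(np.array(tgt)-pos)*1000,w,R.from_matrix(N)
E
python3 - <<'E'
from h import *
np.set_printoptions(precision=3,suppress=True)
s=ctrl.get_state();pos=s['position'];rot=R.from_rotvec(s['tool_rot'])
for k,(r,az) in enumerate(zip((.62,.58,.54,.5,.456),np.linspace(65.8,-23.6,6)[1:]),1):
    a=np.radians(az);tg=np.array([r*np.cos(a),r*np.sin(a),.27 if k<5 else .25]);d,w,n=tooldelta(pos,rot,tg,np.radians(65.8-31.2*k))
    print(d,w);pos,rot=tg,n
E
```

```text
[-190.696  -60.089  -47.399] [ 0.    -0.     0.545]
[-188.953  -25.157    0.   ] [0.    0.    0.545]
[-177.822   15.273    0.   ] [0.    0.    0.545]
[-158.866   49.424    0.   ] [0.    0.    0.545]
[-136.631   72.746   20.   ] [0.    0.    0.545]
```

>>> jog_arm([
  {"tx": -38, "ty": -12, "tz": -10, "wz": 0.11, "gripper": 1},
  {"tx": -76, "ty": -24, "tz": -19, "wz": 0.22, "gripper": 1},
  {"tx": -114, "ty": -36, "tz": -29, "wz": 0.33, "gripper": 1},
  {"tx": -152, "ty": -48, "tz": -38, "wz": 0.44, "gripper": 1},
  {"tx": -190, "ty": -60, "tz": -47, "wz": 0.545, "gripper": 1},
])

```text
validation failed for argument at $.in...
```

>>> jog_arm([
  {"tx": -38, "ty": -5, "wz": 0.11, "gripper": 1},
  {"tx": -76, "ty": -10, "wz": 0.22, "gripper": 1},
  {"tx": -113, "ty": -15, "wz": 0.33, "gripper": 1},
  {"tx": -151, "ty": -20, "wz": 0.44, "gripper": 1},
  {"tx": -189, "ty": -25, "wz": 0.545, "gripper": 1},
])

```text
validation failed for argument at $.in...
```

>>> jog_arm([
  {"tx": -36, "ty": 3, "wz": 0.11, "gripper": 1},
  {"tx": -71, "ty": 6, "wz": 0.22, "gripper": 1},
  {"tx": -107, "ty": 9, "wz": 0.33, "gripper": 1},
  {"tx": -142, "ty": 12, "wz": 0.44, "gripper": 1},
  {"tx": -178, "ty": 15, "wz": 0.545, "gripper": 1},
])

```text
validation failed for argument at $.in...
```

>>> jog_arm([
  {"tx": -32, "ty": 10, "wz": 0.11, "gripper": 1},
  {"tx": -64, "ty": 20, "wz": 0.22, "gripper": 1},
  {"tx": -95, "ty": 30, "wz": 0.33, "gripper": 1},
  {"tx": -127, "ty": 40, "wz": 0.44, "gripper": 1},
  {"tx": -159, "ty": 49, "wz": 0.545, "gripper": 1},
])

```text
validation failed for argument at $.in...
```

>>> jog_arm([
  {"tx": -27, "ty": 15, "tz": 4, "wz": 0.11, "gripper": 1},
  {"tx": -55, "ty": 29, "tz": 8, "wz": 0.22, "gripper": 1},
  {"tx": -82, "ty": 44, "tz": 12, "wz": 0.33, "gripper": 1},
  {"tx": -109, "ty": 58, "tz": 16, "wz": 0.44, "gripper": 1},
  {"tx": -137, "ty": 73, "tz": 20, "wz": 0.545, "gripper": 1},
])

```text
validation failed for argument at $.in...
```

All seven fields are probably required in every row.

>>> jog_arm([
  {"tx": -38, "ty": -12, "tz": -10, "wx": 0, "wy": 0, "wz": 0.11, "gripper": 1},
  {"tx": -76, "ty": -24, "tz": -19, "wx": 0, "wy": 0, "wz": 0.22, "gripper": 1},
  {"tx": -114, "ty": -36, "tz": -29, "wx": 0, "wy": 0, "wz": 0.33, "gripper": 1},
  {"tx": -152, "ty": -48, "tz": -38, "wx": 0, "wy": 0, "wz": 0.44, "gripper": 1},
  {"tx": -190, "ty": -60, "tz": -47, "wx": 0, "wy": 0, "wz": 0.545, "gripper": 1},
])

```text
time: 1.17
position: [0.4161, 0.4591, 0.2704]
tool_rot: [1.467, 2.778, 0.001]
ft_force: [0.9, -0.2, 0.1]
grip_width: 0.999
grip_force: 0.0
```

>>> jog_arm([
  {"tx": -38, "ty": -5, "tz": 0, "wx": 0, "wy": 0, "wz": 0.11, "gripper": 1},
  {"tx": -76, "ty": -10, "tz": 0, "wx": 0, "wy": 0, "wz": 0.22, "gripper": 1},
  {"tx": -113, "ty": -15, "tz": 0, "wx": 0, "wy": 0, "wz": 0.33, "gripper": 1},
  {"tx": -151, "ty": -20, "tz": 0, "wx": 0, "wy": 0, "wz": 0.44, "gripper": 1},
  {"tx": -189, "ty": -25, "tz": 0, "wx": 0, "wy": 0, "wz": 0.545, "gripper": 1},
])

```text
time: 1.58
position: [0.5023, 0.289, 0.2699]
tool_rot: [-2.161, -2.28, -0.001]
ft_force: [0.4, 0.5, -0.3]
grip_width: 0.999
grip_force: 0.0
```

>>> jog_arm([
  {"tx": -36, "ty": 3, "tz": 0, "wx": 0, "wy": 0, "wz": 0.11, "gripper": 1},
  {"tx": -71, "ty": 6, "tz": 0, "wx": 0, "wy": 0, "wz": 0.22, "gripper": 1},
  {"tx": -107, "ty": 9, "tz": 0, "wx": 0, "wy": 0, "wz": 0.33, "gripper": 1},
  {"tx": -142, "ty": 12, "tz": 0, "wx": 0, "wy": 0, "wz": 0.44, "gripper": 1},
  {"tx": -178, "ty": 15, "tz": 0, "wx": 0, "wy": 0, "wz": 0.545, "gripper": 1},
])

```text
time: 2.0
position: [0.5271, 0.1124, 0.2698]
tool_rot: [-2.695, -1.615, -0.001]
ft_force: [0.7, 0.5, 0.8]
grip_width: 0.999
grip_force: 0.0
```

>>> jog_arm([
  {"tx": -32, "ty": 10, "tz": 0, "wx": 0, "wy": 0, "wz": 0.11, "gripper": 1},
  {"tx": -64, "ty": 20, "tz": 0, "wx": 0, "wy": 0, "wz": 0.22, "gripper": 1},
  {"tx": -95, "ty": 30, "tz": 0, "wx": 0, "wy": 0, "wz": 0.33, "gripper": 1},
  {"tx": -127, "ty": 40, "tz": 0, "wx": 0, "wy": 0, "wz": 0.44, "gripper": 1},
  {"tx": -159, "ty": 49, "tz": 0, "wx": 0, "wy": 0, "wz": 0.545, "gripper": 1},
])

```text
time: 2.42
position: [0.4958, -0.0511, 0.2698]
tool_rot: [-3.03, -0.829, -0.001]
ft_force: [0.3, -0.8, 0.8]
grip_width: 0.998
grip_force: 0.0
```

>>> jog_arm([
  {"tx": -27, "ty": 15, "tz": 4, "wx": 0, "wy": 0, "wz": 0.11, "gripper": 1},
  {"tx": -55, "ty": 29, "tz": 8, "wx": 0, "wy": 0, "wz": 0.22, "gripper": 1},
  {"tx": -82, "ty": 44, "tz": 12, "wx": 0, "wy": 0, "wz": 0.33, "gripper": 1},
  {"tx": -109, "ty": 58, "tz": 16, "wx": 0, "wy": 0, "wz": 0.44, "gripper": 1},
  {"tx": -137, "ty": 73, "tz": 20, "wx": 0, "wy": 0, "wz": 0.545, "gripper": 1},
])

```text
time: 2.83
position: [0.4154, -0.1835, 0.2496]
tool_rot: [-3.141, 0.016, -0.002]
ft_force: [1.0, -0.2, -0.4]
grip_width: 1.001
grip_force: 0.0
```

```bash
python3 - <<'E'
from h import *
import cv2
np.set_printoptions(precision=4,suppress=True)
s=ctrl.get_state();print(s['time'],s['position'],s['joint_positions']);print(R.from_rotvec(s['tool_rot']).as_matrix())
p=[.479,-.1386,-3.4461];W=vision.get_image('wrist');im=W['color'].copy()
for q in(grip(p,.784,.119),grip(p,.784,.057),P(p,(0,.062,.06)),P(p,(.055,.115,.014)),P(p,(-.055,.115,.014))):
    u=proj(W,q);print(u);cv2.circle(im,tuple(int(round(v)) for v in u),4,(0,0,255),1)
for t in('crank_grip','camshaft','cam_clamp'):print(t,[(d['bbox'],round(d['conf'],2)) for d in vision.spot_in('wrist',t)])
cv2.imwrite('pics/w1.png',im)
E
```

```text
2.8333 [ 0.4154 -0.1835  0.2496] [-0.3653 -0.1739  0.6516  1.8886  0.106   1.3919 -1.3209]
[[ 0.9999 -0.0102  0.0011]
 [-0.0102 -0.9999  0.0006]
 [ 0.0011 -0.0006 -1.    ]]
[253.5622 181.6591]
[253.8016 168.8389]
[266.9364 132.5789]
[291.0879 180.9997]
[319.4952  98.7252]
crank_grip [([247.4, 163.4, 264.7, 181.3], 0.53)]
camshaft [([248.8, 102.3, 287.3, 188.7], 0.91)]
cam_clamp [([133.6, 40.5, 198.9, 131.0], 0.36)]
```

View pics/w1.png

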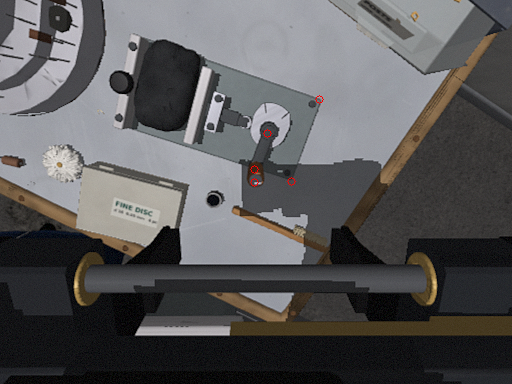

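```bash
python3 - <<'E'
from h import *
import cv2
W=vision.get_image('wrist');print(W['fx'],W['extrinsics'])
cv2.imwrite('pics/w1c.png',cv2.resize(W['color'][80:200,190:335],None,fx=5,fy=5,interpolation=2))
E
```

```text
305.6986037444801 [[-7.59051120e-03 -9.99971023e-01 -5.80588429e-04 -1.79931444e-01]
 [-9.59316339e-01  7.11804026e-03  2.82243680e-01  3.57348861e-01]
 [-2.82231369e-01  2.69934178e-03 -9.59342571e-01  5.34857081e-01]
 [ 0.00000000e+00  0.00000000e+00  0.00000000e+00  1.00000000e+00]]
```

View pics/w1c.png

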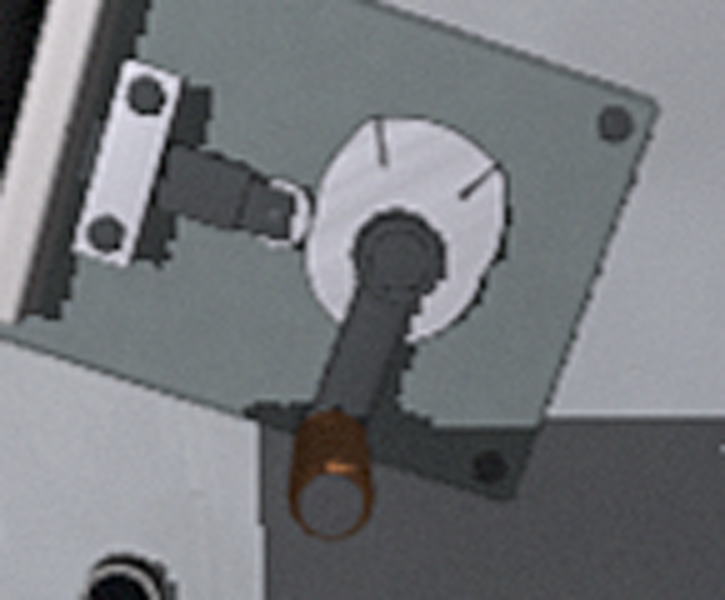

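The wrist crop shows the pin head at px (256,180.6), the hub at (270,131.6) and base corners at (321.4,100.6) and (292.6,179.4). I'll refit with these added.

```bash
python3 - <<'E'
from h import *
from scipy.optimize import least_squares
np.set_printoptions(precision=4,suppress=True)
T=vision.get_image('top');S=vision.get_image('side');W=vision.get_image('wrist')
t=lambda x,y:np.array([x/5+180,y/5+150]); s=lambda x,y:np.array([x/4+160,y/4+170])
a,b=(-.055,.115,.014),(.055,.115,.014)
C=[(T,t(642,245),a),(T,t(568,461),b),(S,s(638,245),b),(S,s(215,475),(.055,-.115,.014)),(S,s(485,120),a),
   (W,(321.4,100.6),a),(W,(292.6,179.4),b)]
def f(p):
    r=[proj(i,P(p,q))-m for i,m,q in C]
    r+=[proj(T,grip(p,p[3],.119))-(275.6,230.4),proj(S,grip(p,p[3],.086))-s(546,152),proj(W,grip(p,p[3],.119))-(256,180.6),
        proj(T,P(p,(0,.062,.06)))-(281.6,213),proj(W,P(p,(0,.062,.06)))-(270,131.6)]
    return np.concatenate(r)
r=least_squares(f,[.479,-.1386,-3.4461,.784],loss='soft_l1');p=r.x
print(p,r.cost);print(r.fun.reshape(-1,2));print('grip',grip(p,p[3]),'axis',P(p,(0,.062,0)))
st=ctrl.get_state();M=R.from_rotvec(st['tool_rot'])
g=grip(p,p[3],.068);print(tooldelta(st['position'],M,g,-np.pi/2)[:2])
print('wrist-only pin',ray(W,256,180.6,.119),'top',ray(T,275.6,230.4,.119))
E
```

```text
[ 0.4803 -0.1394 -3.4472  0.7756] 9.5096028326469
[[-1.0632 -0.7544]
 [-1.0606 -0.0812]
 [ 0.8079 -1.6783]
 [-0.3506 -1.3928]
 [-0.4867 -1.3131]
 [ 0.8082 -1.158 ]
 [ 0.3423  1.9793]
 [-1.4592  0.1632]
 [-0.2214 -0.9002]
 [ 0.0483  1.0933]
 [-1.388  -1.1126]
 [-0.292   1.2317]]
grip [ 0.4195 -0.1827  0.086 ] axis [ 0.4616 -0.1985  0.    ]
(array([  2.5741,   1.2477, 181.6351]), array([ 0.0002, -0.0001, -0.0024]))
wrist-only pin [ 0.4206 -0.1826  0.119 ] top [ 0.4199 -0.1857  0.119 ]
```

>>> jog_arm([
  {"tx": 4, "ty": 1, "tz": 36, "wx": 0, "wy": 0, "wz": 0, "gripper": 1},
  {"tx": 4, "ty": 1, "tz": 72, "wx": 0, "wy": 0, "wz": 0, "gripper": 1},
  {"tx": 4, "ty": 1, "tz": 110, "wx": 0, "wy": 0, "wz": 0, "gripper": 1},
  {"tx": 4, "ty": 1, "tz": 146, "wx": 0, "wy": 0, "wz": 0, "gripper": 1},
  {"tx": 4, "ty": 1, "tz": 181, "wx": 0, "wy": 0, "wz": 0, "gripper": 1},
])

```text
time: 3.65
position: [0.4206, -0.1825, 0.0669]
tool_rot: [3.142, -0.004, 0.001]
ft_force: [1.2, 0.7, 0.4]
grip_width: 1.006
grip_force: 0.0
```

>>> jog_arm([
  {"tx": 0, "ty": 0, "tz": 0, "wx": 0, "wy": 0, "wz": 0, "gripper": 0.1},
  {"tx": 0, "ty": 0, "tz": 0, "wx": 0, "wy": 0, "wz": 0, "gripper": 0.1},
  {"tx": 0, "ty": 0, "tz": 0, "wx": 0, "wy": 0, "wz": 0, "gripper": 0.1},
  {"tx": 0, "ty": 0, "tz": 0, "wx": 0, "wy": 0, "wz": 0, "gripper": 0.1},
  {"tx": 0, "ty": 0, "tz": 0, "wx": 0, "wy": 0, "wz": 0, "gripper": 0.1},
], grip_force=30)

```text
time: 4.07
position: [0.4222, -0.1839, 0.0707]
tool_rot: [3.141, -0.007, 0.007]
ft_force: [1.0, -0.2, 0.0]
grip_width: 0.705
grip_force: 0.0
```

>>> jog_arm([
  {"tx": 0, "ty": 0, "tz": 0, "wx": 0, "wy": 0, "wz": 0, "gripper": 0.1},
  {"tx": 0, "ty": 0, "tz": 0, "wx": 0, "wy": 0, "wz": 0, "gripper": 0.1},
  {"tx": 0, "ty": 0, "tz": 0, "wx": 0, "wy": 0, "wz": 0, "gripper": 0.1},
  {"tx": 0, "ty": 0, "tz": 0, "wx": 0, "wy": 0, "wz": 0, "gripper": 0.1},
  {"tx": 0, "ty": 0, "tz": 0, "wx": 0, "wy": 0, "wz": 0, "gripper": 0.1},
])

```text
time: 4.48
position: [0.4202, -0.1835, 0.0686]
tool_rot: [-3.141, 0.008, -0.0]
ft_force: [-0.3, -0.4, -1.7]
grip_width: 0.326
grip_force: 0.0
```

```bash
python3 - <<'E'
from h import *
import cv2
np.set_printoptions(precision=4,suppress=True)
s=ctrl.get_state();print(s['time'],s['position'],s['tool_rot'],s['ft_force'],s['grip_width'],s['grip_force'])
S=vision.get_image('side')['color'][140:300,170:370];W=vision.get_image('wrist')['color']
cv2.imwrite('pics/g1.png',np.hstack([cv2.resize(S,(400,320)),cv2.resize(W,(400,320))]))
p=[.4803,-.1394,-3.4472];o=s['position'];rot=R.from_rotvec(s['tool_rot'])
for th in np.arange(.775,2.5,.1):print(round(th,3),tooldelta(o,rot,grip(p,th,.068),-np.pi/2)[0])
E
```

```text
4.4833 [ 0.4202 -0.1835  0.0686] [-3.1414  0.0081 -0.0004] [-0.2689 -0.4334 -1.6881] 0.3258036362813856 0.0
0.775 [-0.7158 -0.8584  0.6498]
0.875 [-2.0649  3.4326  0.6488]
0.975 [-2.979   7.8369  0.6478]
1.075 [-3.4487 12.3104  0.6469]
1.175 [-3.4696 16.8085  0.6462]
1.275 [-3.0412 21.2862  0.6455]
1.375 [-2.168  25.6987  0.645 ]
1.475 [-0.8586 30.0021  0.6446]
1.575 [ 0.8738 34.1532  0.6443]
1.675 [ 3.0121 38.1106  0.6442]
1.775 [ 5.5347 41.8348  0.6442]
1.875 [ 8.4165 45.2885  0.6443]
1.975 [11.6287 48.4373  0.6445]
2.075 [15.1392 51.2496  0.6449]
2.175 [18.913  53.6975  0.6454]
2.275 [22.9123 55.7563  0.6461]
2.375 [27.0971 57.4057  0.6468]
2.475 [31.4257 58.629   0.6476]
```

View pics/g1.png

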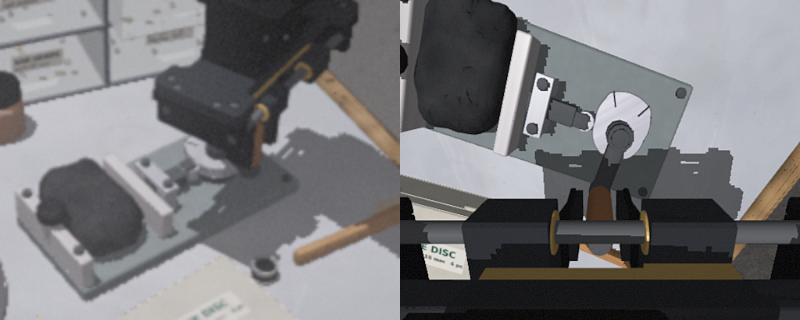

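The side and wrist views show the two fingers straddling the handle (wrist px ≈600,210 in the montage), still closing. I'll keep closing.

>>> jog_arm([
  {"tx": 0, "ty": 0, "tz": 0, "wx": 0, "wy": 0, "wz": 0, "gripper": 0.05},
  {"tx": 0, "ty": 0, "tz": 0, "wx": 0, "wy": 0, "wz": 0, "gripper": 0.05},
  {"tx": 0, "ty": 0, "tz": 0, "wx": 0, "wy": 0, "wz": 0, "gripper": 0.05},
  {"tx": 0, "ty": 0, "tz": 0, "wx": 0, "wy": 0, "wz": 0, "gripper": 0.05},
  {"tx": 0, "ty": 0, "tz": 0, "wx": 0, "wy": 0, "wz": 0, "gripper": 0.05},
], grip_force=30)

```text
time: 5.0
position: [0.4202, -0.1837, 0.0685]
tool_rot: [3.141, -0.008, -0.0]
ft_force: [0.8, -0.9, -0.1]
grip_width: 0.196
grip_force: 30.0
```

>>> jog_arm([
  {"tx": -1.5, "ty": 3.5, "tz": 0, "wx": 0, "wy": 0, "wz": 0, "gripper": 0.05},
  {"tx": -2.5, "ty": 8, "tz": 0, "wx": 0, "wy": 0, "wz": 0, "gripper": 0.05},
  {"tx": -3, "ty": 12.5, "tz": 0, "wx": 0, "wy": 0, "wz": 0, "gripper": 0.05},
  {"tx": -3, "ty": 17, "tz": 0, "wx": 0, "wy": 0, "wz": 0, "gripper": 0.05},
  {"tx": -2.7, "ty": 21.3, "tz": 0, "wx": 0, "wy": 0, "wz": 0, "gripper": 0.05},
], grip_force=40)

```text
time: 5.42
position: [0.4175, -0.2044, 0.0685]
tool_rot: [-3.14, 0.008, -0.0]
ft_force: [1.1, 6.0, 0.9]
grip_width: 0.197
grip_force: 40.0
```

>>> jog_arm([
  {"tx": 0.9, "ty": 4.4, "tz": 0, "wx": 0, "wy": 0, "wz": 0, "gripper": 0.05},
  {"tx": 2.2, "ty": 8.7, "tz": 0, "wx": 0, "wy": 0, "wz": 0, "gripper": 0.05},
  {"tx": 3.9, "ty": 12.9, "tz": 0, "wx": 0, "wy": 0, "wz": 0, "gripper": 0.05},
  {"tx": 6, "ty": 16.8, "tz": 0, "wx": 0, "wy": 0, "wz": 0, "gripper": 0.05},
  {"tx": 8.6, "ty": 20.5, "tz": 0, "wx": 0, "wy": 0, "wz": 0, "gripper": 0.05},
])

```text
time: 5.83
position: [0.4248, -0.2249, 0.0685]
tool_rot: [-3.139, 0.008, 0.004]
ft_force: [-1.7, 4.7, 4.6]
grip_width: 0.201
grip_force: 40.0
```

```bash
python3 - <<'E'
from h import *
s=ctrl.get_state();p=[.4803,-.1394,-3.4472];q=P(p,(0,.062,0));d=s['position'][:2]-q[:2]
print(s['position'],np.hypot(*d),2.4+((np.arctan2(d[1],d[0])-p[2]-np.pi/2+np.pi)%(2*np.pi)-np.pi))
o=s['position'];rot=R.from_rotvec(s['tool_rot'])
for th in np.arange(1.8,2.46,.05):print(round(th,3),tooldelta(o,rot,grip(p,th,.068),-np.pi/2)[0].round(1))
E
```

```text
[ 0.42482898 -0.22487285  0.06846072] 0.04527228666339289 1.7559206792856816
1.8 [1.4 1.4 0.5]
1.85 [2.9 3.2 0.4]
1.9 [4.4 4.8 0.4]
1.95 [6.  6.4 0.4]
2.0 [7.7 7.9 0.4]
2.05 [9.4 9.3 0.4]
2.1 [11.3 10.6  0.4]
2.15 [13.1 11.8  0.4]
2.2 [15.1 12.9  0.4]
2.25 [17.1 14.   0.4]
2.3 [19.1 14.9  0.4]
2.35 [21.2 15.7  0.4]
2.4 [23.4 16.5  0.4]
2.45 [25.5 17.1  0.4]
```

>>> jog_arm([
  {"tx": 2.6, "ty": 3, "tz": 0, "wx": 0, "wy": 0, "wz": 0, "gripper": 0.05},
  {"tx": 5.4, "ty": 5.9, "tz": 0, "wx": 0, "wy": 0, "wz": 0, "gripper": 0.05},
  {"tx": 8.2, "ty": 8.3, "tz": 0, "wx": 0, "wy": 0, "wz": 0, "gripper": 0.05},
  {"tx": 11, "ty": 10.3, "tz": 0, "wx": 0, "wy": 0, "wz": 0, "gripper": 0.05},
  {"tx": 14.5, "ty": 12.4, "tz": 0, "wx": 0, "wy": 0, "wz": 0, "gripper": 0.05},
])

```text
time: 6.25
position: [0.4385, -0.2381, 0.0684]
tool_rot: [-3.14, 0.009, 0.006]
ft_force: [-4.7, 4.0, 6.8]
grip_width: 0.197
grip_force: 40.0
```

>>> jog_arm([
  {"tx": 2, "ty": 1, "tz": 0, "wx": 0, "wy": 0, "wz": 0, "gripper": 0.05},
  {"tx": 4, "ty": 1.9, "tz": 0, "wx": 0, "wy": 0, "wz": 0, "gripper": 0.05},
  {"tx": 6.1, "ty": 2.8, "tz": 0, "wx": 0, "wy": 0, "wz": 0, "gripper": 0.05},
  {"tx": 8.3, "ty": 3.6, "tz": 0, "wx": 0, "wy": 0, "wz": 0, "gripper": 0.05},
  {"tx": 8.3, "ty": 3.6, "tz": 0, "wx": 0, "wy": 0, "wz": 0, "gripper": 0.05},
])

```text
time: 6.67
position: [0.4473, -0.2423, 0.0684]
tool_rot: [-3.141, 0.009, 0.005]
ft_force: [-3.7, 2.6, 3.7]
grip_width: 0.197
grip_force: 40.0
```

```bash
python3 - <<'E'
from h import *
import cv2
s=ctrl.get_state();p=[.4803,-.1394,-3.4472];q=P(p,(0,.062,0));d=s['position'][:2]-q[:2]
print(s['position'],np.hypot(*d),2.4+((np.arctan2(d[1],d[0])-p[2]-np.pi/2+np.pi)%(2*np.pi)-np.pi),s['ft_force'],s['grip_width'])
W=vision.get_image('wrist')['color']
cv2.imwrite('pics/g2.png',cv2.resize(W[0:260,150:500],None,fx=2.2,fy=2.2,interpolation=2))
E
```

```text
[ 0.44731778 -0.24228647  0.06844689] 0.04604530001885482 2.389178646939408 [-3.67669266  2.56177831  3.65652384] 0.19687886724204556
```

View pics/g2.png

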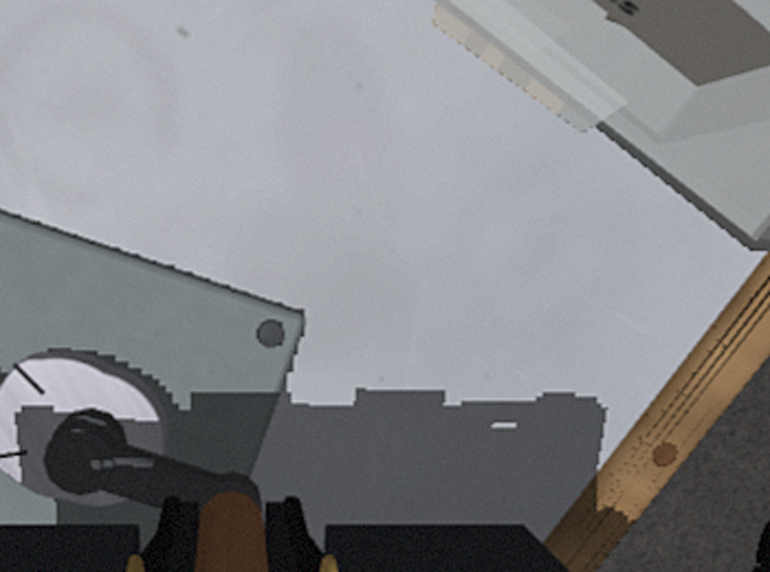

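The wrist view shows the crank arm running parallel to the base's long edge (hub px ≈88,448 to arm end ≈235,490), with the scribed dwell ends straddling the roller side. I'll release and rise.

>>> jog_arm([
  {"tx": 0, "ty": 0, "tz": 0, "wx": 0, "wy": 0, "wz": 0, "gripper": 0.7},
  {"tx": 0, "ty": 0, "tz": 0, "wx": 0, "wy": 0, "wz": 0, "gripper": 0.7},
  {"tx": 0, "ty": 0, "tz": 0, "wx": 0, "wy": 0, "wz": 0, "gripper": 0.7},
  {"tx": 0, "ty": 0, "tz": 0, "wx": 0, "wy": 0, "wz": 0, "gripper": 0.7},
  {"tx": 0, "ty": 0, "tz": 0, "wx": 0, "wy": 0, "wz": 0, "gripper": 0.7},
])

```text
time: 7.13
position: [0.4488, -0.2419, 0.0686]
tool_rot: [3.141, -0.008, 0.001]
ft_force: [0.1, -0.1, -0.5]
grip_width: 0.495
grip_force: 0.0
```

>>> jog_arm([
  {"tx": 0, "ty": 0, "tz": 0, "wx": 0, "wy": 0, "wz": 0, "gripper": 0.7},
  {"tx": 0, "ty": 0, "tz": 0, "wx": 0, "wy": 0, "wz": 0, "gripper": 0.7},
  {"tx": 0, "ty": 0, "tz": 0, "wx": 0, "wy": 0, "wz": 0, "gripper": 0.7},
  {"tx": 0, "ty": 0, "tz": 0, "wx": 0, "wy": 0, "wz": 0, "gripper": 0.7},
  {"tx": 0, "ty": 0, "tz": 0, "wx": 0, "wy": 0, "wz": 0, "gripper": 0.7},
])

```text
time: 7.55
position: [0.4487, -0.2415, 0.0686]
tool_rot: [-3.142, 0.008, -0.0]
ft_force: [-0.2, 0.5, 0.2]
grip_width: 0.692
grip_force: 0.0
```

Now up and back towards +y, clear of the view.

>>> jog_arm([
  {"tx": 0, "ty": 0, "tz": -30, "wx": 0, "wy": 0, "wz": 0, "gripper": 0.7},
  {"tx": 0, "ty": 0, "tz": -65, "wx": 0, "wy": 0, "wz": 0, "gripper": 0.7},
  {"tx": 0, "ty": 0, "tz": -100, "wx": 0, "wy": 0, "wz": 0, "gripper": 0.7},
  {"tx": 0, "ty": 0, "tz": -140, "wx": 0, "wy": 0, "wz": 0, "gripper": 0.7},
  {"tx": 0, "ty": 0, "tz": -180, "wx": 0, "wy": 0, "wz": 0, "gripper": 0.7},
])

```text
time: 7.97
position: [0.448, -0.2415, 0.2502]
tool_rot: [-3.141, 0.009, 0.0]
ft_force: [1.5, -0.3, 0.4]
grip_width: 0.697
grip_force: 0.0
```

>>> jog_arm([
  {"tx": 0, "ty": -35, "tz": 0, "wx": 0, "wy": 0, "wz": 0, "gripper": 0.7},
  {"tx": 0, "ty": -70, "tz": 0, "wx": 0, "wy": 0, "wz": 0, "gripper": 0.7},
  {"tx": 0, "ty": -105, "tz": 0, "wx": 0, "wy": 0, "wz": 0, "gripper": 0.7},
  {"tx": 0, "ty": -130, "tz": 0, "wx": 0, "wy": 0, "wz": 0, "gripper": 0.7},
  {"tx": 0, "ty": -140, "tz": 0, "wx": 0, "wy": 0, "wz": 0, "gripper": 0.7},
])

```text
time: 8.38
position: [0.4494, -0.0971, 0.2486]
tool_rot: [-3.14, -0.001, -0.001]
ft_force: [-1.0, 0.6, -0.2]
grip_width: 0.698
grip_force: 0.0
```

```bash
python3 - <<'E'
from h import *
import cv2
p=[.4803,-.1394,-3.4472]
I={n:vision.get_image(n) for n in('wrist','side','top')}
for n in I:
    print(n,[(d['bbox'],round(d['conf'],2)) for t in('crank_grip','block_center') for d in vision.spot_in(n,t)[:1]])
    print({th:proj(I[n],grip(p,th,.119)).round(1) for th in(2.3,2.4,2.5)}, proj(I[n],P(p,(0,.062,.06))).round(1))
W=I['wrist']['color'][0:240,120:420];S=I['side']['color'][170:300,160:340]
cv2.imwrite('pics/f.png',np.hstack([cv2.resize(W,(400,320)),cv2.resize(S,(400,320))]))
E
```

```text
wrist [([370.4, 168.2, 405.2, 195.2], 0.57), ([205.5, 67.3, 271.8, 154.6], 0.71)]
{2.3: array([399. , 189.9]), 2.4: array([401.2, 185.8]), 2.5: array([403. , 181.5])} [342.5 161.4]
side [([295.2, 171.6, 305.2, 199.2], 0.82), ([187.9, 224.2, 239.7, 268.3], 0.77)]
{2.3: array([302.8, 169.8]), 2.4: array([301.1, 168.6]), 2.5: array([299.3, 167.4])} [279.2 204.9]
top []
{2.3: array([301.6, 219.8]), 2.4: array([302.3, 217.8]), 2.5: array([302.9, 215.7])} [280.2 211.9]
```

View pics/f.png

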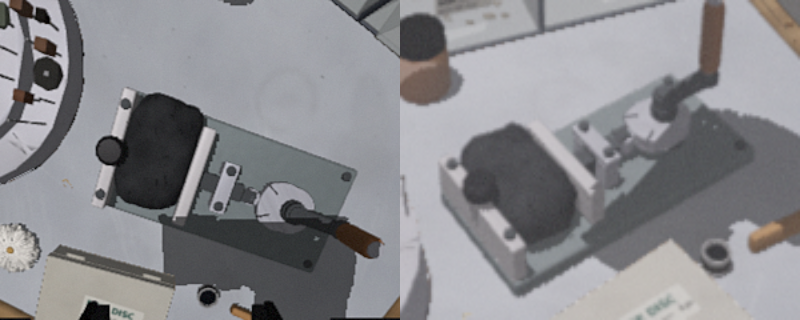

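The final view shows the pin head at wrist px ≈(399,187), so theta ≈2.36–2.4. The roller sits between the scribed lines, and the block is against the fence with the jaw pressed on it.

```bash
python3 -c "
from bench import ctrl
print(ctrl.close_job())"
```

```text
the job is handed in; nothing more can be done
None
```

The charcoal block is clamped against the fence, with the crank at about 2.36–2.4 rad (mid-dwell is 2.4) and the handle released; I handed the job in at about 9 s of robot time, well under the 35 s limit.

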